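# Close and lock the service hatch of the bonder's drive unit

## Robot

A 6-joint arm with a two-finger parallel gripper is mounted at the origin on the work surface. World frame = base frame: x ahead of the robot, y to its left, z up, the work surface at z = 0. Lengths are in m, angles in rad, forces in N, time in s.
With the tool pointing down it reaches from about 0.3 to 0.85 m from the base axis. Payload 5.4 kg.
Tool frame: the origin (TCP) lies on the centre line of the jaws, within the pads' length; the fingertips stand 19 mm ahead of it and the grasp point (between the pads) is the TCP (robot.finger_overhang is the distance from the TCP to the fingertips, in m); z points along the fingers, y is the line along which they close (so a half turn about z gives the same grasp; the last joint's range is limited). The gripper opens to 85 mm and grips with 20 to 120 N. Pads are 22 mm wide; open, the fingers measure 114 mm over their backs; the gripper's body (76 mm by 85 mm) begins 54 mm behind the grasp point. The pads swing forward as they close: fully open they stand 13 mm farther back than shut.
Start: joints at [-1.534, 0.158, 1.597, -0, 1.386, -0.21], TCP at [0.14, -0.558, 0.25] pointing down, gripper open.
Joint ranges: [-2.91, 2.91], [-0.94, 2.29], [0.18, 2.7], [-1.29, 4.43], [0.17, 2.64], [-3, 3]. Speed limits (rad/s): [2.57, 2.57, 3.14, 3.14, 3.14, 3.14].

## Interface

Orientations are given as a rotation vector (axis times angle).
In Python, from rig import robot gives the robot as it stands. The module is installed in compiled form; this text tells all that it offers.
- The arm moves only by the tool step_arm, never from a script. Its argument "deltas" is a list of rows, each a list of 3 entries, a list of its own where there are three numbers: the finger opening in cm, from 0 to 8.54, then the shift along the tool's x, y, z in cm, then the turn, a rotation vector about the tool's x, y, z in rad. A call has 1 to 8 rows; each row shifts and turns the commanded pose from where the row before left it, along the tool's axes as they then stand; what a row does not reach is not made up. A row lasts 1/10 s, in which the tool goes at most 50 mm and 8.59 degrees, less where a joint would pass 70% of its speed; a pose out of reach is approached as far as the arm can. A call is refused whole if a number of a shift passes 5 or a number of a turn 0.15, either way. A call with a gripper value outside its range is refused whole. The fingers move at their own pace and stop on an object; the grip force is fixed at half the most. Time passes only in rows, so rows that do not move let the fingers close. It gives the time, the measured TCP pose, the force, the opening and the grip force at its end, in the units of the state.
- robot.get_state(): the state, without advancing time (a new reading comes with each control period).
- robot.snapshot(name): name is "scene" or "top" or "wrist"; returns a dict with "img" (480x640x3 uint8, red, green, blue), "camera_matrix" (3x3 intrinsics, pixels), "T" (4x4, takes a point from camera to world coordinates); the wrist camera has in their place "tool_from_camera" (4x4, takes a point from camera to tool coordinates, whose origin is the TCP and whose axes are the flange's). Camera axes: x right, y up, looking along -z (the intrinsics and any distortion apply to the point x, -y, -z); pixel columns grow to the right and rows downward; lengths in m; the calibration is good to about 2 mm. A picture is of the moment at which its call begins: read the wrist's pose just before it. There is no depth.
- robot.close_job(): hands the job in; it is judged then, once.
The state is a dict: "clock": time; "qpos": joint angles; "qd": joint speeds; "effort": joint torques, N m; "position": TCP position; "tool_rot": TCP orientation; "wrist_force": force on the tool from outside, world axes, zero at the start; "wrist_torque": the same for the moment, N m; "finger_gap": finger opening in m; "finger_force": force on a finger pad.
Only numpy, scipy, OpenCV 4.12 (cv2) and the standard library are available. Lean on these libraries where they do the work, as an engineer would, in place of code of your own. Each camera call takes 0.05 s, during which the arm holds its last target. There are 200 camera calls.

## Task

The service hatch of the low black drive unit stands ajar: press it fully shut with your fingertips, then set a fingertip in the slot of its round latch and turn the latch a quarter turn clockwise (seen from above) until it stops, so that the hatch is locked. Grasp and lift nothing, do not raise the hatch any further, and leave the jar, wafer case, eyepiece and screwdriver where they are. Finish with the hand clear.

Things in the scene. Friction and masses are not known exactly. Their poses are not given: they have to be found in the camera images.
- unit: Drive unit: fixed black housing, 100 mm high. Origin on the work surface, z up; it spans x -150 to 150, y -150 to 220 mm. The hatch, when shut, lies flush in its flat top (100 mm up), covering x -115 to 95, y -110 to 110 mm. Hinge line parallel to y at x = 95 mm, 100 mm up; the hatch's free edge faces -x (to the robot). The strip y 113 to 220 is a deck on which the jar stands
- hatch (a joint): Hinge angle of the aluminium hatch (210 by 220 mm, 8 mm thick), rad: 0 = shut and flush (hard stop), positive = free edge raised. The stiff hinge holds it at any angle; about 4 to 5 N pressed down near the free edge closes it
- hatch_edge (a point): Middle of the hatch's free edge, on its top face, 210 mm from the hinge. Axes of the hatch: x from free edge to hinge, y along the edge, z out of the top face. Its two front corners (20 to 40 mm behind the free edge, 70 to 100 mm either side of the middle) are plain flat sheet
- latch (a joint): Turn of the round latch, rad: 0 = open, slot parallel to the hinge line; 1.571 = locked (hard stop), slot at right angles to the hinge line, in line with the short index bar between disc and free edge. Grows clockwise seen from above; 0.08 N m friction keeps it where left. Its hidden tongue locks under the housing's front rail; turned before the hatch is shut, it blocks closing
- latch_centre (a point): Centre of the latch's top face, on its turning axis, 68 mm behind the middle of the free edge. x along the slot (turns with it), z up. Grey disc, diameter 104 mm, 2 mm proud of the hatch, with one slot through its centre: 88 mm long, 36 wide, 20 deep, open on top, closed ends, dark floor. A fingertip near a slot end swings it like a crank (4 N at 22 mm from the axis)
- jar_centre (a point): Bystander: amber glass jar with black lid, 42 mm diameter, 50 mm high, standing on the deck of the unit; point at half height
- case_centre (a point): Bystander: flat round white wafer case, 104 mm diameter, 18 mm high, on the table beside the unit; point at its centre
- eyepiece_centre (a point): Bystander: black microscope eyepiece, up to 38 mm diameter, 55 mm high, standing on the table beside the unit; point at half height
- driver_grip (a point): Bystander: black-handled screwdriver 170 mm long lying on the table on the deck side of the unit; point in the middle of its handle

How it is judged:
By the outcome, as a careful person would: the job done as asked, in the order asked, and still so for the second after the job is handed in, with the robot touching nothing.
It also fails if it takes over 48 s, if anything falls off the work surface, if the arm or the gripper's body presses on something with over 40 N, if the wrist force passes 120 N, or if a joint passes its speed limit or range.

## Working session

There is one attempt and no reset: what is moved stays moved. The work goes in short steps, Python scripts to look and compute and a tool call to move; the robot and the scene stay as the last step left them, time stands still between calls to the robot, and variables do not carry over. Pictures are saved under pics/ and viewed, at most 10 in all, crops included, and the job is handed in when it is done.

Besides the shell and the picture viewer there is one more tool, called after "Call:" in YAML: its name, and indented under it one key for each argument. step_arm: Moves the arm, as the interface text tells. Its arguments: {"type":"object","properties":{"deltas":{"type":"array"}},"required":["deltas"]}

```bash
mkdir -p pics; python3 - <<'E'
from rig import robot
import cv2,numpy as np,pickle
d={}
for n in("top","scene"):
    s=robot.snapshot(n);d[n]=s;cv2.imwrite(f"pics/{n}1.png",s["img"][:,:,::-1])
    print(n,s["camera_matrix"].tolist(),s["T"].round(4).tolist(),[k for k in s])
pickle.dump(d,open("d.pkl","wb"))
s=robot.get_state();print(s)
E
```

```text
top [[532.9580818366463, 0.0, 317.48625055493153], [0.0, 532.9580818366463, 242.22199470362168], [0.0, 0.0, 1.0]] [[-0.0215, 0.989, -0.1464, 0.4506], [-0.9997, -0.0223, -0.0044, 0.0245], [-0.0076, 0.1463, 0.9892, 1.097], [0.0, 0.0, 0.0, 1.0]] ['img', 'camera_matrix', 'T']
scene [[478.33995028553556, 0.0, 321.46286600244366], [0.0, 478.33995028553556, 234.21074659947817], [0.0, 0.0, 1.0]] [[0.8614, -0.4177, 0.2888, 0.8724], [0.5078, 0.7058, -0.494, -0.4745], [0.0025, 0.5722, 0.8201, 0.9479], [0.0, 0.0, 0.0, 1.0]] ['img', 'camera_matrix', 'T']
{'clock': 0.1, 'qpos': array([-1.53410227e+00,  1.59001807e-01,  1.59812539e+00, -2.60476093e-05,
        1.38619851e+00, -2.10097204e-01]), 'qd': array([-0.00115444,  0.00122515, -0.00465231,  0.00233335,  0.00193654,
       -0.00103047]), 'effort': array([-7.30602369e-04, -3.96993041e+01, -3.32338464e+01, -2.20551487e-04,
        4.21576508e-03,  1.59203535e-05]), 'position': array([ 0.14042324, -0.55705552,  0.24939691]), 'tool_rot': array([-3.11598874e+00, -3.86470484e-01, -1.95558861e-04]), 'wrist_force': array([-0.18777693,  0.81174387, -0.20810921]), 'wrist_torque': array([0.01623739, 0.01351335, 0.03742542]), 'finger_force': 0.0, 'finger_gap': 0.08563218952312038}
```

View pics/top1.png

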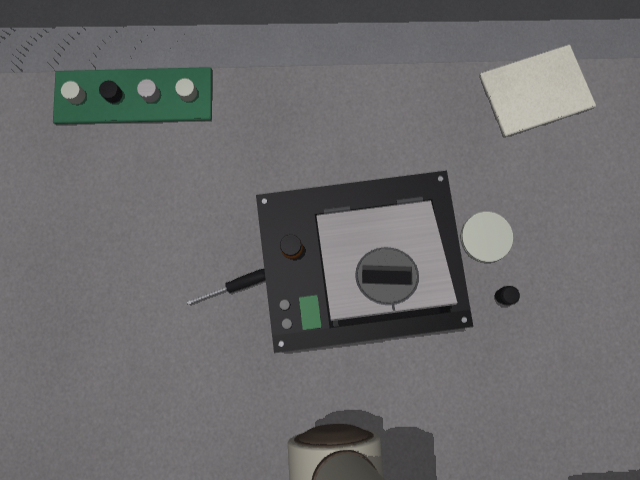

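View pics/scene1.png

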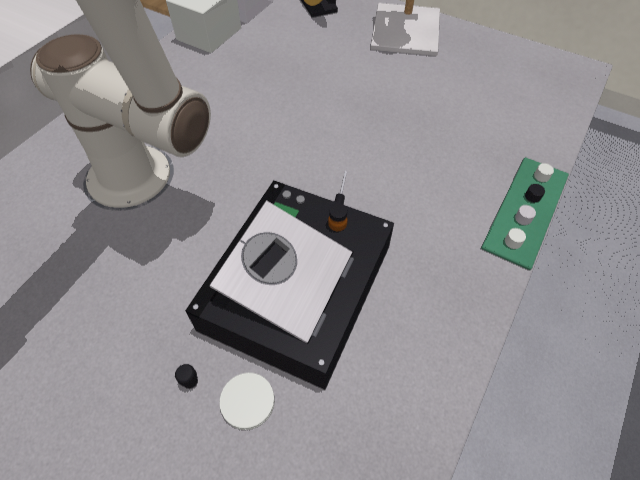

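The top view shows the unit's screw heads at (264,201), (440,179), (464,320) and (281,344). The hatch's free-edge corners are near (331,319) and (455,303), and the disc is near (387,275). In the scene view the free-edge corners are at (272,205) and (213,290). The slot still lies parallel to the hinge.

```bash
cat > h.py <<'E'
import numpy as np
def ray(s,uv):
    K=s["camera_matrix"];T=s["T"];d=np.linalg.inv(K)@[uv[0],uv[1],1];d=T[:3,:3]@[d[0],-d[1],-d[2]]
    return T[:3,3],d/np.linalg.norm(d)
def plane(s,uv,z):
    o,d=ray(s,uv);return o+d*(z-o[2])/d[2]
def tri(a,ua,b,ub):
    o,d=ray(a,ua);p,e=ray(b,ub);t=np.linalg.lstsq(np.c_[d,-e],p-o,rcond=None)[0]
    x,y=o+t[0]*d,p+t[1]*e;return (x+y)/2,np.linalg.norm(x-y)
def toworld(c,yaw,p): # unit mm -> world
    R=np.array([[np.cos(yaw),-np.sin(yaw)],[np.sin(yaw),np.cos(yaw)]])
    return np.r_[c+R@(np.array(p[:2])/1e3),p[2]/1e3]
E
python3 - <<'E'
from h import *;import pickle
d=pickle.load(open("d.pkl","rb"));t,s=d["top"],d["scene"]
# unit top corners: (+x,+y),(+x,-y),(-x,-y),(-x,+y)
P=np.array([plane(t,u,.1) for u in[(257,195),(447,171),(472,326),(274,351)]])
L=np.array([(150,220),(150,-150),(-150,-150),(-150,220)])/1e3
print(P.round(3).tolist(),[np.linalg.norm(P[i]-P[(i+1)%4]).round(3) for i in range(4)])
Lc=L-L.mean(0);Q=P[:,:2]-P[:,:2].mean(0)
yaw=np.arctan2((Lc[:,0]*Q[:,1]-Lc[:,1]*Q[:,0]).sum(),(Lc*Q).sum())
R=np.array([[np.cos(yaw),-np.sin(yaw)],[np.sin(yaw),np.cos(yaw)]])
c=P[:,:2].mean(0)-R@L.mean(0)
print("origin",c,"yaw",yaw,"res mm",((L@R.T+c-P[:,:2])*1e3).round(1).tolist())
for n,a,b in[("free+y",(331,319),(272,205)),("free-y",(455,303),(213,290)),("disc",(387,276),(270,258)),("jar",(291,240),(338,214))]:
    x,e=tri(t,a,s,b);l=R.T@(x[:2]-c);print(n,x.round(3),"gap",e.round(4),"local",(l*1e3).round(0),"ang",np.arctan2(x[2]-.1,.095-l[0]).round(3))
for n,p in[("latch shut",(-47,0,102)),("edge mid shut",(-115,0,100)),("front -y",(-85,-85,100)),("front +y",(-85,85,100))]:print(n,toworld(c,yaw,p).round(4))
from rig import robot
from scipy.spatial.transform import Rotation as Ro
print(Ro.from_rotvec(robot.get_state()["tool_rot"]).as_matrix().round(3))
E
```

```text
[[0.692, 0.143, 0.1], [0.731, -0.223, 0.1], [0.436, -0.253, 0.1], [0.398, 0.113, 0.1]] [np.float64(0.368), np.float64(0.297), np.float64(0.368), np.float64(0.296)]
origin [ 0.56784105 -0.0898403 ] yaw 0.102301850090308 res mm [[2.3, 1.4], [1.2, -0.3], [-1.6, -1.7], [-1.9, 0.6]]
free+y [0.459 0.012 0.153] gap 0.0131 local [-98. 112.] ang 0.266
free-y [ 0.479 -0.21   0.15 ] gap 0.0051 local [-101. -110.] ang 0.251
disc [ 0.529 -0.093  0.144] gap 0.004 local [-39.   1.] ang 0.319
jar [0.595 0.075 0.143] gap 0.0056 local [ 44. 161.] ang 0.699
latch shut [ 0.5211 -0.0946  0.102 ]
edge mid shut [ 0.4534 -0.1016  0.1   ]
front -y [ 0.492  -0.1831  0.1   ]
front +y [ 0.4746 -0.014   0.1   ]
[[ 0.97   0.244 -0.   ]
 [ 0.244 -0.97   0.002]
 [ 0.    -0.002 -1.   ]]
```

Call:
step_arm:
  deltas:
    - [0, [2, -1.3, 0], [0, 0, 0]]
    - [0, [3.6, -2.3, 0], [0, 0, 0]]
    - [0, [3.6, -2.3, 0], [0, 0, 0]]
    - [0, [3.6, -2.3, 0], [0, 0, 0]]
    - [0, [3.6, -2.3, 0], [0, 0, 0]]
    - [0, [3.6, -2.3, 0], [0, 0, 0]]
    - [0, [3.6, -2.3, 0], [0, 0, 0]]
    - [0, [3.6, -2.3, 0], [0, 0, 0]]

```text
clock: 0.9
position: [0.3625, -0.3207, 0.25]
tool_rot: [-3.117, -0.386, 0.0]
wrist_force: [0.4, -1.2, -0.1]
finger_gap: -0.0
finger_force: 0.0
```

Call:
step_arm:
  deltas:
    - [0, [3.6, -2.3, 0], [0, 0, 0]]
    - [0, [3.6, -2.3, 0], [0, 0, 0]]
    - [0, [3.6, -2.3, 0], [0, 0, 0]]
    - [0, [3.6, -2.3, 0], [0, 0, 0]]
    - [0, [2, -1, 0], [0, 0, 0]]
    - [0, [0, 0, 0], [0, 0, 0]]
    - [0, [0, 0, 0], [0, 0, 0]]

```text
clock: 1.6
position: [0.4955, -0.1833, 0.2498]
tool_rot: [-3.117, -0.388, 0.002]
wrist_force: [0.1, -0.9, -0.0]
finger_gap: 0.0001
finger_force: 0.0
```

Call:
step_arm:
  deltas:
    - [0, [0, 0, 3], [0, 0, 0]]
    - [0, [0, 0, 3], [0, 0, 0]]
    - [0, [0, 0, 1.5], [0, 0, 0]]
    - [0, [0, 0, 1], [0, 0, 0]]
    - [0, [0, 0, 1], [0, 0, 0]]
    - [0, [0, 0, 1], [0, 0, 0]]
    - [0, [0, 0, 0], [0, 0, 0]]

```text
clock: 2.3
position: [0.4953, -0.1843, 0.145]
tool_rot: [3.118, 0.384, -0.0]
wrist_force: [0.3, 0.3, 0.3]
finger_gap: -0.0001
finger_force: 0.0
```

Call:
step_arm:
  deltas:
    - [0, [0, 0, 0.8], [0, 0, 0]]
    - [0, [0, 0, 0.8], [0, 0, 0]]
    - [0, [0, 0, 0.5], [0, 0, 0]]
    - [0, [0, 0, 0], [0, 0, 0]]

```text
clock: 2.7
position: [0.4958, -0.1838, 0.1242]
tool_rot: [3.118, 0.386, 0.001]
wrist_force: [-0.3, 0.1, -0.1]
finger_gap: -0.0
finger_force: 0.0
```

No contact force has shown up, so I'll look before going further.

```bash
python3 - <<'E'
from rig import robot
import cv2,numpy as np
a=robot.snapshot("scene")["img"][130:400,120:440];b=robot.snapshot("top")["img"][150:420,200:520]
cv2.imwrite("pics/p2.png",cv2.resize(np.hstack([a,b])[:,:,::-1],(800,338)))
E
```

```text
(no output)
```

View pics/p2.png

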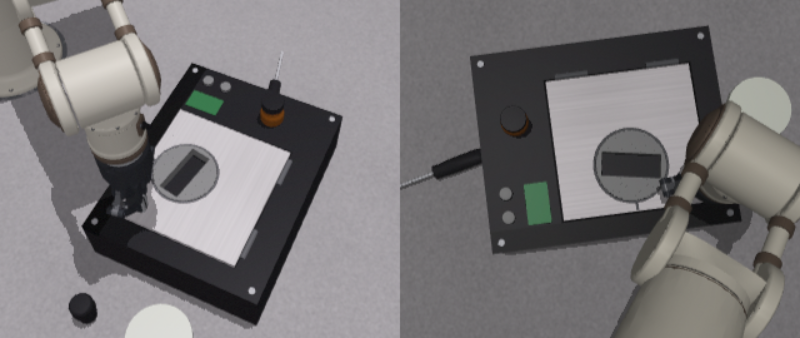

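The hatch has gone down with the fingers and is nearly flush, with the slot still parallel to the hinge. I'll keep pressing to the stop.

Call:
step_arm:
  deltas:
    - [0, [0, 0, 0.3], [0, 0, 0]]
    - [0, [0, 0, 0.3], [0, 0, 0]]

```text
clock: 3.0
position: [0.4959, -0.1833, 0.1188]
tool_rot: [-3.118, -0.387, 0.0]
wrist_force: [-8.7, 3.4, 32.6]
finger_gap: 0.0001
finger_force: 17.5
```

Call:
step_arm:
  deltas:
    - [0, [0, 0, 0.2], [0, 0, 0]]
    - [0, [0, 0, 0], [0, 0, 0]]

```text
clock: 3.2
position: [0.4959, -0.1834, 0.1189]
tool_rot: [-3.117, -0.388, 0.001]
wrist_force: [-9.7, 4.9, 21.6]
finger_gap: 0.0001
finger_force: 11.0
```

Firm reaction at TCP 0.119, which is exactly flush height, so the hatch is shut. I'll lift, move over the latch, and turn the tool half round so the wrist has room to turn clockwise.

Call:
step_arm:
  deltas:
    - [0, [0, 0, -2], [0, 0, 0]]
    - [0, [0, 0, -3], [0, 0, 0]]
    - [0, [0, 0, -3], [0, 0, 0]]
    - [0, [0, 0, -3], [0, 0, 0]]
    - [4, [2.3, -4, 0], [0, 0, 0]]
    - [4, [2.3, -4, 0], [0, 0, 0]]
    - [4, [0, 0, 0], [0, 0, -0.1]]
    - [4, [0, 0, 0], [0, 0, -0.14]]

```text
clock: 4.0
position: [0.5211, -0.0929, 0.2257]
tool_rot: [-3.046, -0.769, -0.0]
wrist_force: [-0.0, 0.2, -0.6]
finger_gap: 0.0401
finger_force: 0.0
```

Call:
step_arm:
  deltas:
    - [4, [0, 0, 0], [0, 0, -0.14]]
    - [4, [0, 0, 0], [0, 0, -0.14]]
    - [4, [0, 0, 0], [0, 0, -0.14]]
    - [4, [0, 0, 0], [0, 0, -0.14]]
    - [4, [0, 0, 0], [0, 0, -0.14]]
    - [4, [0, 0, 0], [0, 0, -0.14]]
    - [4, [0, 0, 0], [0, 0, -0.14]]
    - [4, [0, 0, 0], [0, 0, -0.14]]

```text
clock: 4.8
position: [0.5208, -0.0943, 0.2256]
tool_rot: [-2.174, -2.267, -0.0]
wrist_force: [-0.5, -0.3, -0.4]
finger_gap: 0.0399
finger_force: 0.0
```

Call:
step_arm:
  deltas:
    - [4, [0, 0, 0], [0, 0, -0.14]]
    - [4, [0, 0, 0], [0, 0, -0.14]]
    - [4, [0, 0, 0], [0, 0, -0.14]]
    - [4, [0, 0, 0], [0, 0, -0.14]]
    - [4, [0, 0, 0], [0, 0, -0.14]]
    - [4, [0, 0, 0], [0, 0, -0.14]]
    - [4, [0, 0, 0], [0, 0, -0.14]]
    - [4, [0, 0, 0], [0, 0, -0.14]]

```text
clock: 5.6
position: [0.5208, -0.0943, 0.2256]
tool_rot: [-0.638, -3.076, -0.001]
wrist_force: [-0.8, 0.8, 0.7]
finger_gap: 0.0399
finger_force: 0.0
```

Call:
step_arm:
  deltas:
    - [4, [0, 0, 0], [0, 0, -0.14]]
    - [4, [0, 0, 0], [0, 0, -0.14]]
    - [4, [0, 0, 0], [0, 0, -0.14]]
    - [4, [0, 0, 0], [0, 0, -0.1]]
    - [4, [0, 0, 0], [0, 0, 0]]

```text
clock: 6.1
position: [0.5208, -0.0944, 0.2257]
tool_rot: [0.166, -3.137, -0.001]
wrist_force: [0.1, -0.3, 0.1]
finger_gap: 0.04
finger_force: 0.0
```

```bash
python3 - <<'E'
from rig import robot
import cv2,numpy as np,pickle
st=robot.get_state();w=robot.snapshot("wrist");print(st["position"],st["tool_rot"],st["qpos"].round(2),st["finger_gap"])
pickle.dump((st,w),open("w.pkl","wb"));print(w["tool_from_camera"].round(3).tolist())
cv2.imwrite("pics/w1.png",w["img"][:,:,::-1])
E
```

```text
[ 0.52081265 -0.09437254  0.22569418] [ 1.65691605e-01 -3.13695452e+00 -7.74445663e-04] [-0.41  0.06  1.75  0.    1.33 -2.08] 0.03998772696936587
[[0.002, 0.961, 0.276, 0.069], [1.0, -0.002, -0.001, 0.001], [-0.0, 0.276, -0.961, -0.123], [0.0, 0.0, 0.0, 1.0]]
```

View pics/w1.png

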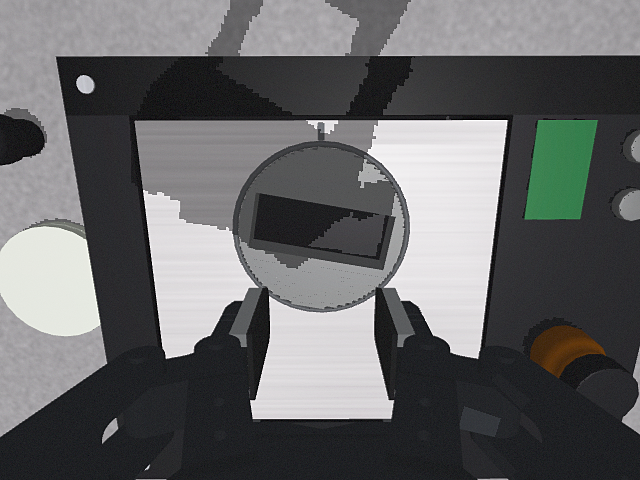

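The wrist view shows the hatch flush and the disc centred near (321,226). The slot's top-rim corners are near (257,194), (394,217), (384,270) and (249,240), so the latch is already about 0.15 rad clockwise.

```bash
python3 - <<'E'
from h import *;import pickle
from scipy.spatial.transform import Rotation as Ro
st,w=pickle.load(open("w.pkl","rb"))
T=np.eye(4);T[:3,:3]=Ro.from_rotvec(st["tool_rot"]).as_matrix();T[:3,3]=st["position"]
w["T"]=T@w["tool_from_camera"]
c=np.array([plane(w,u,.102) for u in[(257,194),(394,217),(384,270),(249,240)]])
print("slot corners",c.round(4).tolist(),"len",np.linalg.norm(c[0]-c[1]),np.linalg.norm(c[2]-c[3]),"wid",np.linalg.norm(c[0]-c[3]),np.linalg.norm(c[1]-c[2]))
m=c.mean(0);print("slot centre",m.round(4))
e=np.array([plane(w,u,.102) for u in[(233,226),(409,226),(321,142),(321,311)]]);print("disc",e.round(4).tolist(),e[:2].mean(0),e[2:].mean(0))
s=(c[1]-c[0])+(c[2]-c[3]);ts=T[:3,:3].T@s;print("slot in tool",ts/np.linalg.norm(s),"ang from tool y",np.arctan(-ts[0]/ts[1]))
h=plane(w,(507,121),.1)-plane(w,(135,121),.1);th=T[:3,:3].T@h;print("edge len",np.linalg.norm(h),"edge ang",np.arctan(-th[0]/th[1]))
for q in((520,),):pass
bar=plane(w,(321,128),.102);print("bar",bar)
print("shift tool cm",(T[:3,:3].T@(m-T[:3,3])*100).round(2))
E
```

```text
slot corners [[0.5003, -0.1353, 0.102], [0.5056, -0.0496, 0.102], [0.5411, -0.0505, 0.102], [0.5302, -0.1384, 0.102]] len 0.08584794907054737 0.08856732522812404 wid 0.030071735786664455 0.03547965718329952
slot centre [ 0.5193 -0.0935  0.102 ]
disc [[0.5221, -0.1489, 0.102], [0.5104, -0.0394, 0.102], [0.4652, -0.0996, 0.102], [0.5744, -0.0879, 0.102]] [ 0.51625342 -0.09414101  0.102     ] [ 0.51980296 -0.09376706  0.102     ]
slot in tool [-1.97350905e-01  9.80332810e-01  4.49275684e-04] ang from tool y 0.19865496242782482
edge len 0.2187641348696722 edge ang -0.0018198146802545533
bar [ 0.4572529  -0.10048317  0.102     ]
shift tool cm [ 0.14  0.1  12.37]
```

Call:
step_arm:
  deltas:
    - [4, [0.1, 0.1, 0], [0, 0, 0.1]]
    - [4, [0, 0, 0], [0, 0, 0.1]]
    - [4, [0, 0, 3], [0, 0, 0]]
    - [4, [0, 0, 3], [0, 0, 0]]
    - [4, [0, 0, 2], [0, 0, 0]]
    - [4, [0, 0, 1], [0, 0, 0]]
    - [4, [0, 0, 0], [0, 0, 0]]

```text
clock: 6.85
position: [0.5188, -0.0933, 0.1348]
tool_rot: [-0.151, -3.135, -0.002]
wrist_force: [-0.1, -0.4, 0.2]
finger_gap: 0.0399
finger_force: 0.0
```

Call:
step_arm:
  deltas:
    - [4, [0, 0, 0.7], [0, 0, 0]]
    - [4, [0, 0, 0.7], [0, 0, 0]]
    - [4, [0, 0, 0.7], [0, 0, 0]]
    - [4, [0, 0, 0.7], [0, 0, 0]]
    - [4, [0, 0, 0], [0, 0, 0]]

```text
clock: 7.35
position: [0.519, -0.0934, 0.1071]
tool_rot: [-0.149, -3.136, -0.001]
wrist_force: [-0.2, -0.1, -0.6]
finger_gap: 0.0399
finger_force: 0.0
```

Call:
step_arm:
  deltas:
    - [4, [0, 0, 0], [0, 0, 0.1]]
    - [4, [0, 0, 0], [0, 0, 0.1]]
    - [4, [0, 0, 0], [0, 0, 0.1]]
    - [4, [0, 0, 0], [0, 0, 0.1]]
    - [4, [0, 0, 0], [0, 0, 0.1]]

```text
clock: 7.85
position: [0.5199, -0.0937, 0.1085]
tool_rot: [0.926, 3.002, 0.0]
wrist_force: [0.1, 0.5, -0.5]
finger_gap: 0.0403
finger_force: 1.6
```

Call:
step_arm:
  deltas:
    - [4, [0, 0, 0], [0, 0, 0.1]]
    - [4, [0, 0, 0], [0, 0, 0.1]]
    - [4, [0, 0, 0], [0, 0, 0.1]]
    - [4, [0, 0, 0], [0, 0, 0.1]]
    - [4, [0, 0, 0], [0, 0, 0.1]]

```text
clock: 8.35
position: [0.5203, -0.094, 0.1086]
tool_rot: [1.64, 2.678, 0.0]
wrist_force: [1.5, -1.1, -1.4]
finger_gap: 0.0399
finger_force: 2.0
```

```bash
python3 - <<'E'
from rig import robot
import cv2
s=robot.get_state();print(s["position"],s["tool_rot"],s["wrist_force"],s["wrist_torque"],s["qpos"])
cv2.imwrite("pics/w2.png",robot.snapshot("wrist")["img"][:,:,::-1])
E
```

```text
[ 0.52030139 -0.09399026  0.10857074] [1.63955914e+00 2.67802344e+00 1.63339614e-04] [ 1.46087712 -1.09359716 -1.35926141] [-0.17977845 -0.23928203  0.10930171] [-4.07417929e-01  1.97430661e-01  1.85160782e+00 -1.28650385e-04
  1.09102016e+00 -8.79431546e-01]
```

View pics/w2.png

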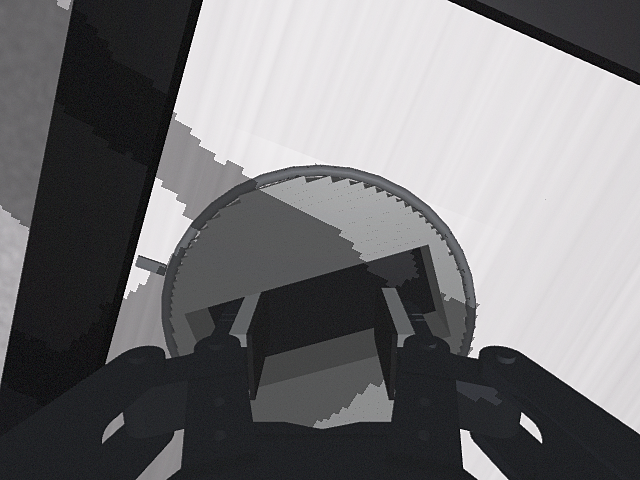

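The latch is following, lagging the fingers by about 0.2 rad, with torque near 0.1 N m. I'll turn on to the stop.

Call:
step_arm:
  deltas:
    - [4, [0, 0, 0], [0, 0, 0.1]]
    - [4, [0, 0, 0], [0, 0, 0.1]]
    - [4, [0, 0, 0], [0, 0, 0.1]]
    - [4, [0, 0, 0], [0, 0, 0.1]]
    - [4, [0, 0, 0], [0, 0, 0.1]]

```text
clock: 8.9
position: [0.5205, -0.0945, 0.1087]
tool_rot: [2.248, 2.191, 0.0]
wrist_force: [2.0, -2.8, -2.3]
finger_gap: 0.0398
finger_force: 2.4
```

```bash
python3 - <<'E'
from rig import robot
s=robot.get_state();print(s["tool_rot"],s["wrist_force"],s["wrist_torque"])
E
```

```text
[2.24824078e+00 2.19062719e+00 2.68969825e-04] [ 2.04098321 -2.83794258 -2.26584   ] [-0.37140361 -0.38091769  0.07208514]
```

Call:
step_arm:
  deltas:
    - [4, [0, 0, 0], [0, 0, 0.06]]
    - [4, [0, 0, 0], [0, 0, 0.05]]

```text
clock: 9.1
position: [0.5205, -0.0946, 0.1087]
tool_rot: [2.363, 2.066, 0.0]
wrist_force: [2.7, -2.6, -2.1]
finger_gap: 0.0401
finger_force: 2.4
```

```bash
python3 - <<'E'
from rig import robot
s=robot.get_state();print(s["tool_rot"],s["wrist_force"],s["wrist_torque"])
E
```

```text
[2.36339468e+00 2.06569231e+00 4.34047478e-04] [ 2.71387749 -2.5637352  -2.11354496] [-0.4859653  -0.34887208  0.11496297]
```

Call:
step_arm:
  deltas:
    - [4, [0, 0, 0], [0, 0, 0.04]]
    - [4, [0, 0, 0], [0, 0, 0.04]]
    - [4, [0, 0, 0], [0, 0, 0]]

```text
clock: 9.4
position: [0.5205, -0.0947, 0.1087]
tool_rot: [2.441, 1.973, -0.0]
wrist_force: [2.2, -2.7, -1.6]
finger_gap: 0.0399
finger_force: 9.7
```

```bash
python3 - <<'E'
from rig import robot
import cv2
s=robot.get_state();print(s["tool_rot"],s["wrist_force"],s["wrist_torque"])
cv2.imwrite("pics/w3.png",robot.snapshot("wrist")["img"][:,:,::-1])
E
```

```text
[ 2.44099036e+00  1.97304786e+00 -8.68010492e-05] [ 2.19585251 -2.74023304 -1.59605319] [-0.70285561 -0.44019123  0.57454142]
```

View pics/w3.png

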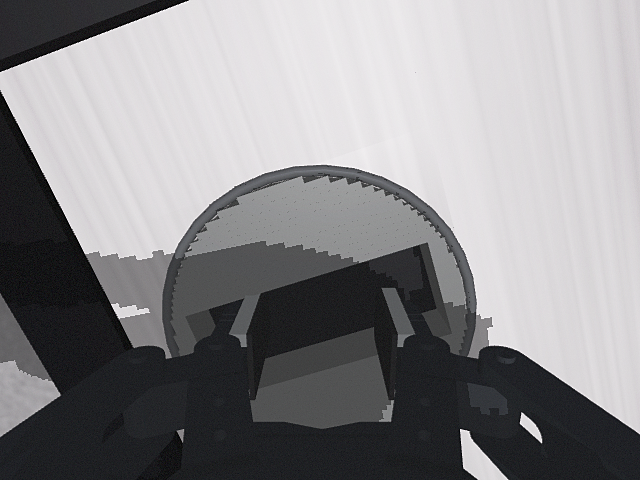

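Torque jumped from 0.11 to 0.57 N m, so the latch is at its hard stop. I'll ease off within the slot's slack and lift straight out.

Call:
step_arm:
  deltas:
    - [4, [0, 0, 0], [0, 0, -0.1]]
    - [4, [0, 0, 0], [0, 0, -0.1]]
    - [4, [0, 0, 0], [0, 0, -0.1]]
    - [4, [0, 0, -1], [0, 0, 0]]
    - [4, [0, 0, -2], [0, 0, 0]]
    - [4, [0, 0, -3], [0, 0, 0]]
    - [4, [0, 0, -3], [0, 0, 0]]
    - [4, [0, 0, -3], [0, 0, 0]]

```text
clock: 10.25
position: [0.5196, -0.0933, 0.2303]
tool_rot: [-2.126, -2.313, -0.001]
wrist_force: [0.6, 0.2, 0.2]
finger_gap: 0.0401
finger_force: 0.0
```

```bash
python3 - <<'E'
from rig import robot
import cv2,numpy as np,pickle
st=robot.get_state();w=robot.snapshot("wrist");print(st["position"],st["tool_rot"],st["wrist_force"])
pickle.dump((st,w),open("w.pkl","wb"))
cv2.imwrite("pics/w4.png",w["img"][:,:,::-1])
E
```

```text
[ 0.51955167 -0.09332541  0.23030045] [-2.12588707e+00 -2.31267328e+00 -8.34743584e-04] [0.55642764 0.19656892 0.21025823]
```

View pics/w4.png

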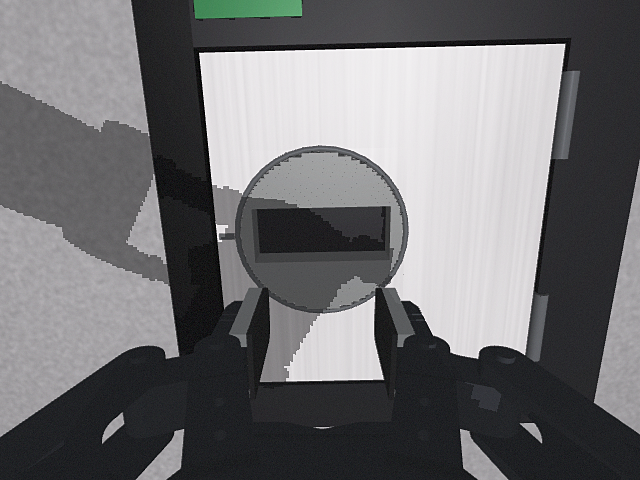

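The hatch is flush. The slot edge, (253,209) to (390,206), is parallel to the hatch side, (200,52) to (565,43), and in line with the index bar at (227,236), so the latch is locked. The hand is about 11 cm above and clear.

```bash
python3 -c "
from rig import robot
print(robot.close_job())"
```

```text
the job is handed in; nothing more can be done
None
```

I pressed the hatch fully shut, turned the latch clockwise to its hard stop so the hatch is locked, and handed the job in with the hand clear, after about 10 s of the 48 s allowed.

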